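# Swing out the folding hook and hang up the parts caddy

## Task

Clear the parts caddy off the repair mat: swing the folding hook on the small bench panel fully out, so that it stands square to the panel, then hang the caddy by its carrying handle on the hook's arm, between the hinge and the upturned end, and let go so that it hangs still and level. Leave the other things on the bench where they are.

Things in the scene. Friction and masses are not known exactly. Their poses are not given: they have to be found in the camera images.
- panel: grey upright steel panel fixed to the bench, 300 wide, 220 high, 16 mm thick, on two low feet (8 mm high, reaching 32 mm in front of the face). Origin: on the bench, under the middle of the panel. x: horizontal, away from the front face (the hook is on the -x side, whose face lies at x = -8 mm); y: along the width; z up.
- hook (a joint): angle of the folding hook about its upright hinge pin, rad: 0 = folded flat, parallel to the panel; 1.571 = end stop, standing square out from the panel. Seen from above it opens clockwise. Light friction (about 1 N at the post) lets it stay where it is left; it has no spring and no catch.
- hook_hinge (a point): on the hinge pin, at the height of the arm's top face (170 mm above the bench). The pin stands 42 mm in front of the panel's face; a bracket and barrel around it, 16 mm wide, reach 18 mm above the arm's top. Axes turn with the hook: the arm points along -y, z up.
- hook_seat (a point): middle of the top face of the hook's arm, 50 mm from the hinge pin: where things hang. The arm is a level plain steel bar 16 mm wide and 10 mm thick, its top 170 mm above the bench. Axes turn with the hook: -y towards the free end, z up.
- hook_post (a point): top centre of the hook's upturned end: a round upright post 14 mm in diameter that rises 40 mm above the arm's top (top 210 mm above the bench), 100 mm from the hinge pin. It can be pinched from above. Axes turn with the hook.
- caddy: open aluminium parts caddy, loose, 0.2 to 0.45 kg: a two-cell tray 80 (x) x 120 (y) x 45 (z) mm, with two flat uprights at the ends of y joined by a level bar, and a black grip block on the bar. Origin: centre of its underside; z up.
- caddy_bar (a point): middle of the underside of the caddy's handle bar, 140 mm above the caddy's underside. The bar runs along the caddy's y, is 16 mm wide (x) and 10 mm thick; the opening below it is 105 mm wide (y) and 95 mm high, down to the tray's rim (the cell divider is no higher than the rim). Axes as the caddy's.
- caddy_grip (a point): in the grip block on the middle of the bar, 35 mm above the bar's underside and 17 mm below the block's top. The block is 30 mm long (caddy y), 16 mm thick (caddy x), and rises 42 mm above the bar. Axes as the caddy's.
- tray: bystander: a loose aluminium tray like the caddy's, 80 x 120 x 45 mm, but without a handle. Origin: centre of its underside.
- circuit_board: bystander: a loose control-unit circuit board, 100 x 120 x 26 mm, lying flat. Origin: centre of its underside.
- dispenser: bystander: a loose white dispenser bottle, 60 mm in diameter, 118 mm high. Origin: centre of its underside.
- spray_can: bystander: a loose spray can, 60 mm in diameter, 190 mm high. Origin: centre of its underside.
- screwdriver: bystander: a loose screwdriver with a red handle, about 200 mm long, lying on the bench. Origin: under its middle, where the handle meets the shank.
- tape_roll: bystander: a loose roll of black tape, 100 mm in diameter, 24 mm high. Origin: centre of its underside.
- loupe: bystander: a loose black hand loupe with a 60 mm lens and a handle, 125 mm long, 16 mm high. Origin: under the lens.

How it is judged:
On the way:
1. the hook has been swung out (more than 1.35 rad) (value of joint hook above 1.35 rad), for 0.2 s.
At the end, for the whole second after the job is handed in: The hook stands out (over 1.3 rad) and carries the caddy: the bar's underside is on the arm's top (-6 to +12 mm), its middle between hinge and post and within 30 mm of the arm's centre line; the caddy hangs upright within 15 degrees, nearly still (under 0.04 m/s, 0.4 rad/s) (value of joint hook above 1.3 rad and z of caddy_bar in the frame of hook_seat between -0.006 and 0.012 m and y of caddy_bar in the frame of hook_seat between -0.045 and 0.042 m and x of caddy_bar in the frame of hook_seat between -0.03 and 0.03 m and contact force between caddy and hook above 0.8 N and angle between caddy's own z axis and vertical below 0.26 rad and linear speed of caddy below 0.04 m/s and angular speed of caddy below 0.4 rad/s); the robot touches nothing.
It fails at once if the caddy is tipped by more than 45 degrees (angle between caddy's own z axis and vertical above 0.79 rad).
It fails at once if a bystander is moved by more than 40 mm (distance of any of tray, circuit_board, dispenser, spray_can, screwdriver, tape_roll, loupe from where it was at the start of the episode above 0.04 m).
It also fails if it takes over 59 s, if anything falls off the work surface, if the arm or the gripper's body presses on something with over 40 N, if the wrist force passes 120 N, or if a joint passes its speed limit or range.

## Robot

A 6-joint arm with a two-finger parallel gripper is mounted at the origin on the work surface. World frame = base frame: x ahead of the robot, y to its left, z up, the work surface at z = 0. Lengths are in m, angles in rad, forces in N, time in s.
With the tool pointing down it reaches from about 0.375 to 0.825 m from the base axis. Payload 5.5 kg.
Tool frame: the origin (TCP) lies at the very end of the fingers, on their centre line; the grasp point (between the pads) lies 19 mm behind it; z points along the fingers, y is the line along which they close (so a half turn about z gives the same grasp; the last joint's range is limited). The gripper opens to 85 mm and grips with 20 to 120 N. Pads are 22 mm wide; open, the fingers measure 114 mm over their backs; the gripper's body (76 mm by 85 mm) begins 54 mm behind the grasp point. The pads swing forward as they close: fully open they stand 13 mm farther back than shut.
Start: joints at [1.294, 0.314, -0.047, 1.21, 0, 1.571], TCP at [0.164, 0.577, 0.195] pointing down, gripper open.
Joint ranges: [-2.67, 2.67], [-0.69, 1.73], [-1.03, 1.25], [-2.08, 2.16], [-1.42, 1.45], [-3.14, 3.14]. Speed limits (rad/s): [2.39, 2.39, 3.01, 3.14, 3.14, 3.14].

## Interface

Orientations are given as a rotation vector (axis times angle).
In Python, from workcell import env gives the robot as it stands.
- The arm moves only by the shell command python3 -m crank 'ROWS'. ROWS is JSON, one flat list of numbers, 7 for each row, row after row: the shift along the tool's x, y, z in mm, then the turn, a rotation vector about the tool's x, y, z in rad, then the closure in counts, from 0 (fully open) to 255 (shut). A call has 1 to 10 rows; each row shifts and turns the commanded pose from where the row before left it, along the tool's axes as they then stand; what a row does not reach is not made up. A row lasts 1/8 s, in which the tool goes at most 62.5 mm and 10.7 degrees, less where a joint would pass 70% of its speed; a pose out of reach is approached as far as the arm can. A call with a gripper value outside its range is refused whole. The fingers move at their own pace and stop on an object; the grip force is fixed at half the most. Time passes only in rows, so rows that do not move let the fingers close. It gives the time, the measured TCP pose, the force, the opening and the grip force at its end, in the units of the state.
- env.read_state(): the state, without advancing time (a new reading comes with each control period).
- env.snapshot(name): name is "scene" or "side" or "wrist"; returns a dict with "frame" (420x560x3 uint8, red, green, blue), "vfov" (degrees; the focal length in pixels is half the picture's height over the tangent of half this angle, whatever the lens; pixels are square), "cx", "cy" (the principal point, pixels), "k1" (the pictures are not rectified: a ray, as slopes to the right and down, at radius r is drawn at 1 + k1 r^2 times it, then the intrinsics apply), "extrinsics" (4x4, takes a point from camera to world coordinates); the wrist camera has in their place "T_tool_cam" (4x4, takes a point from camera to tool coordinates, whose origin is the TCP and whose axes are the flange's). Camera axes: x right, y down, z forward; pixel columns grow to the right and rows downward; lengths in m; the calibration is good to about 2 mm. A picture is of the moment at which its call begins: read the wrist's pose just before it. There is no depth.
- env.job_done(): hands the job in; it is judged then, once.
The state is a dict: "time_s": time; "joint_positions": joint angles; "joint_vel": joint speeds; "joint_efforts": joint torques, N m; "position": TCP position; "tcp_rot": TCP orientation; "wrist_force": force on the tool from outside, world axes, zero at the start; "torque": the same for the moment, N m; "width": finger opening in m; "grip_force": force on a finger pad.
Only numpy, scipy, OpenCV 4.12 (cv2) and the standard library are available. Lean on these libraries where they do the work, as an engineer would, in place of code of your own. Each camera call takes 0.05 s, during which the arm holds its last target. There are 200 camera calls.

## Working session

There is one attempt and no reset: what is moved stays moved. The work goes in short steps, Python scripts to look and compute and a shell command to move; the robot and the scene stay as the last step left them, time stands still between calls to the robot, and variables do not carry over. Pictures are saved under pics/ and viewed, at most 10 in all, crops included, and the job is handed in when it is done.

```bash
mkdir -p pics; ls; cat > h.py <<'E'
import numpy as np, cv2
from workcell import env
from scipy.spatial.transform import Rotation as R
def snap(n,f):
    s=env.read_state(); d=env.snapshot(n)
    cv2.imwrite('pics/'+f+'.png',d['frame'][:,:,::-1])
    T=np.eye(4)
    if n=='wrist':
        T[:3,:3]=R.from_rotvec(s['tcp_rot']).as_matrix();T[:3,3]=s['position'];T=T@np.array(d['T_tool_cam'])
    else: T=np.array(d['extrinsics'])
    np.savez('pics/'+f,T=T,v=d['vfov'],c=[d['cx'],d['cy']],k=d['k1'])
def cam(f):
    z=np.load('pics/'+f+'.npz'); F=210/np.tan(np.radians(z['v'])/2)
    K=np.array([[F,0,z['c'][0]],[0,F,z['c'][1]],[0,0,1]]);return z['T'],K,np.array([float(z['k']),0,0,0,0])
def ray(f,p):
    T,K,D=cam(f);u=cv2.undistortPoints(np.array([[p]],float),K,D)[0,0]
    return T[:3,3],T[:3,:3]@np.array([u[0],u[1],1])
def atz(f,p,z):
    o,d=ray(f,p);return o+d*(z-o[2])/d[2]
def tri(obs):
    A=np.zeros((3,3));b=np.zeros(3)
    for f,p in obs:
        o,d=ray(f,p);d=d/np.linalg.norm(d);M=np.eye(3)-np.outer(d,d);A+=M;b+=M@o
    x=np.linalg.solve(A,b);return x
def proj(f,P):
    T,K,D=cam(f);Ti=np.linalg.inv(T);return cv2.projectPoints(np.atleast_2d(np.array(P,float)),cv2.Rodrigues(Ti[:3,:3])[0],Ti[:3,3],K,D)[0][:,0]
E
python3 - <<'E'
from h import *
for n in('scene','side','wrist'):snap(n,n+'0');print(n,cam(n+'0')[0].round(3).tolist())
a=[cv2.imread(f'pics/{n}0.png') for n in('scene','side')]
s=env.read_state();print(s['tcp_rot'],s['position'])
E
```

```text
pics
scene [[0.206, 0.725, -0.657, 1.47], [0.979, -0.153, 0.138, -0.274], [-0.0, -0.671, -0.741, 1.163], [0.0, 0.0, 0.0, 1.0]]
side [[0.934, -0.268, 0.236, 0.236], [-0.357, -0.688, 0.632, -0.941], [-0.007, -0.674, -0.738, 1.163], [0.0, 0.0, 0.0, 1.0]]
wrist [[0.273, 0.913, 0.304, 0.085], [0.962, -0.259, -0.087, 0.599], [-0.001, 0.316, -0.949, 0.374], [0.0, 0.0, 0.0, 1.0]]
[-4.33342462e-01 -3.11138556e+00  2.11563057e-03] [0.1638258  0.57668138 0.19392074]
```

View pics/scene0.png

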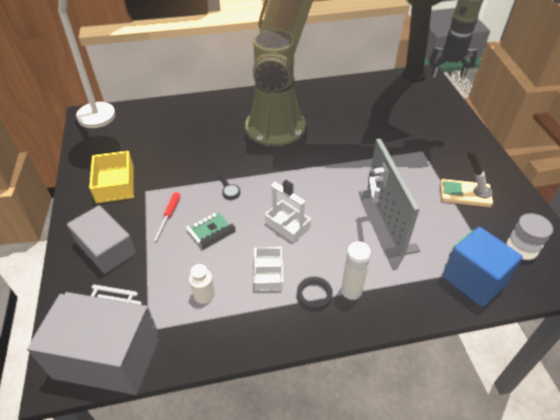

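View pics/side0.png

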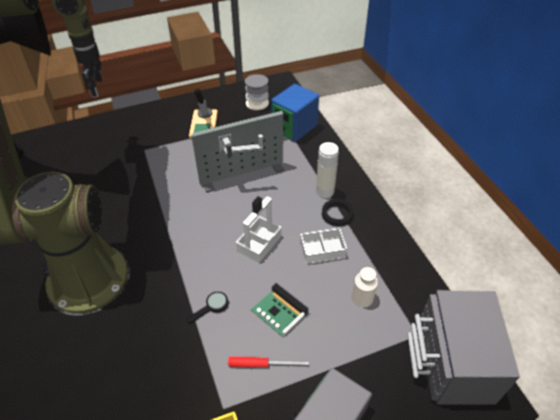

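The scene picture shows the caddy at about (288,215) and the panel at (392,195) with the folded hook at (376,182). In the side picture the caddy is at (260,240) and the hook at (243,147). I'll enlarge these areas next.

```bash
python3 - <<'E'
import cv2,numpy as np
def c(f,x,y,w,h):
    return cv2.resize(cv2.imread(f'pics/{f}.png')[y:y+h,x:x+w],(400,300),interpolation=cv2.INTER_CUBIC)
a=np.vstack([np.hstack([c('scene0',252,172,80,60+0),c('scene0',352,140,80,60)]),np.hstack([c('side0',222,190,100,75),c('side0',190,105,100,75)])])
cv2.imwrite('pics/crop0.png',a)
E
```

```text
(no output)
```

View pics/crop0.png

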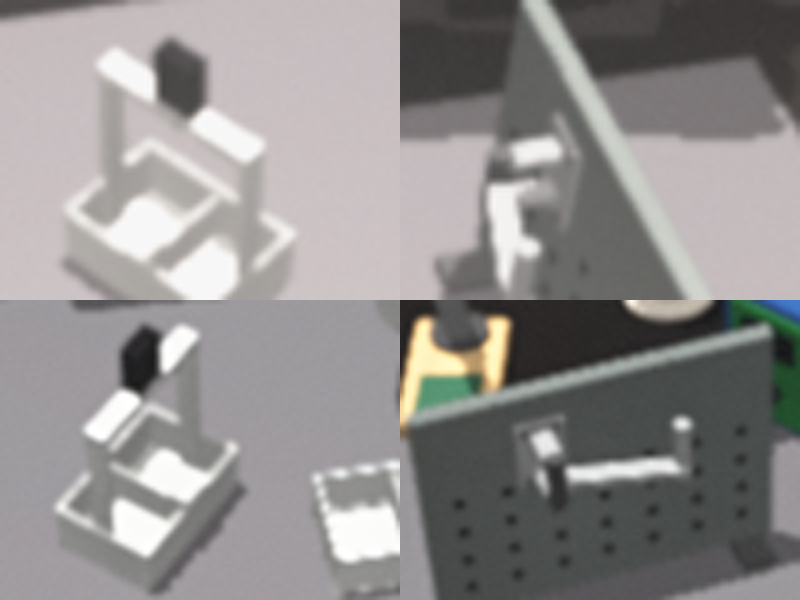

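Scene crop (5x, top row): bar ends at (107,57) and (252,152), post top at (527,243). Side crop (4x, bottom row): bar ends at (96,436) and (190,330), post top at (682,423), bracket and barrel around (550,455). Next I triangulate these points.

```bash
python3 - <<'E'
from h import *
S=lambda x,y,ox=252,oy=172:('scene0',(ox+x/5-.4,oy+y/5-.4))
D=lambda x,y,ox=222,oy=190:('side0',(ox+x/4-.4,oy+y/4-.4))
r=lambda n,o,z:print(n,tri(o).round(4),[atz(f,p,z).round(4)[:2] for f,p in o])
r('bar1',[S(107,57),D(190,30)],.15);r('bar2',[S(252,152),D(96,136)],.15)
r('block',[S(188,53),D(147,37)],.192)
H=lambda x,y:S(x-400,y,352,140)
G=lambda x,y:D(x-400,y-300,190,105)
r('post',[H(527,243),G(682,423)],.21)
r('barrel',[H(503,157),G(550,455)],.188)
for p in[(411,416),(770,328)]:print('panelside',atz(*G(*p),.22))
for p in[(378,142),(412,217)]:print('panelscene',atz('scene0',p,.22))
for n,P in dict(scene=[(0,0)],).items():pass
for n,pp in dict(tray=[(268,268),(324,246)],disp=[(202,285),(365,290)],can=[(355,275),(327,175)],board=[(210,230),(278,310)],driver=[(168,217),(268,363)],tape=[(315,292),(337,212)],loupe=[(231,190),(217,300)]).items():
    print(n,tri([('scene0',pp[0]),('side0',pp[1])]).round(3))
E
```

```text
bar1 [ 0.532  -0.1047  0.2291] [array([ 0.4586, -0.0957]), array([ 0.5555, -0.0261])]
bar2 [ 0.479  -0.0134  0.0611] [array([ 0.5529, -0.0283]), array([ 0.4612, -0.0965])]
block [ 0.5114 -0.0591  0.1944] [array([ 0.5069, -0.0566]), array([ 0.5126, -0.0596])]
post [0.601  0.1736 0.2114] [array([0.5991, 0.1748]), array([0.6016, 0.1744])]
barrel [0.5035 0.1986 0.1866] [array([0.5078, 0.1952]), array([0.5026, 0.201 ])]
panelside [0.4084375  0.24680243 0.22      ]
panelside [0.70311985 0.24953825 0.22      ]
panelscene [0.42041646 0.23891528 0.22      ]
panelscene [0.72818298 0.2241954  0.22      ]
tray [ 0.676 -0.156  0.025]
disp [ 0.708 -0.347  0.046]
can [0.784 0.066 0.078]
board [ 0.478 -0.302  0.006]
driver [ 0.399 -0.431  0.006]
tape [ 0.775 -0.041  0.014]
loupe [ 0.331 -0.217  0.018]
```

```bash
cat >> h.py <<'E'
def to(P,yaw,flip=False):
    """turn (rotvec in tool axes) to have tool y at yaw(deg), tool down; then shift in mm in the turned axes"""
    s=env.read_state();R0=R.from_rotvec(s['tcp_rot']).as_matrix()
    a=np.radians(yaw);y=np.array([np.cos(a),np.sin(a),0])
    if y@R0[:,1]<0:y=-y
    if flip:y=-y
    z=np.array([0,0,-1.]);R1=np.c_[np.cross(y,z),y,z]
    print('t',round(s['time_s'],2),'pos',np.round(s['position'],4),'w',round(s['width'],4),'q6',round(s['joint_positions'][5],2))
    print('turn',R.from_matrix(R0.T@R1).as_rotvec().round(3),'shift',(R1.T@(np.array(P)-s['position'])*1000).round(1))
E
python3 - <<'E'
from h import *
to([.6,.174,.29],45)
to([.506,-.061,.29],35.4-90)
E
```

```text
t 0.15 pos [0.1638 0.5767 0.1939] w 0.0855 q6 1.57
turn [-0.001  0.     0.509] shift [-593.2   23.7  -96.1]
t 0.15 pos [0.1638 0.5767 0.1939] w 0.0855 q6 1.57
turn [-0.001 -0.001 -0.895] shift [  90.5 -718.   -96.1]
```

```bash
python3 -m crank '[0,0,-32,0,0,0.17,0, 0,0,-32,0,0,0.17,0, 0,0,-32,0,0,0.169,0, -59,2,0,0,0,0,0, -59,2,0,0,0,0,0, -59,2,0,0,0,0,0, -59,2,0,0,0,0,0, -59,3,0,0,0,0,0, -59,3,0,0,0,0,0, -59,3,0,0,0,0,0]' && python3 -m crank '[-59,3,0,0,0,0,0, -59,3,0,0,0,0,0, -59,3,0,0,0,0,0, 0,0,0,0,0,0,0, 0,0,0,0,0,0,0]'
python3 - <<'E'
from h import *
to([.6,.174,.29],45);snap('wrist','w1')
E
```

```text
time_s: 1.4
position: [0.469, 0.2955, 0.2905]
tcp_rot: [-1.203, -2.902, -0.0]
wrist_force: [0.6, 0.6, 0.0]
width: 0.0855
grip_force: 0.0
time_s: 2.02
position: [0.599, 0.1781, 0.2901]
tcp_rot: [-1.203, -2.901, 0.001]
wrist_force: [0.4, -0.4, 0.8]
width: 0.0853
grip_force: 0.0
t 2.02 pos [0.599  0.1781 0.2901] w 0.0853 q6 1.08
turn [-0.001 -0.001 -0.001] shift [-3.6 -2.2  0.1]
```

View pics/w1.png

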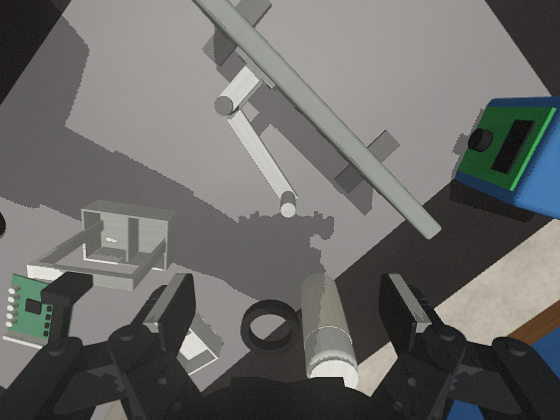

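The wrist picture shows the post top at (288,210), the barrel top at (223,106) and the panel's top edge running from about (205,0) to (431,232).

```bash
python3 - <<'E'
from h import *
p=atz('w1',(288,210.),.21);b=atz('w1',(224,106),.188)
e1=atz('w1',(438,228),.22);e2=atz('w1',(235,20),.22)
print(p,b,np.linalg.norm((p-b)[:2]));g=lambda v:np.degrees(np.arctan2(v[1],v[0]))
print('hook',g(p-b),'panel',g(e1-e2),e1,e2)
to([p[0],p[1],.184],45)
E
```

```text
[0.60166783 0.17569714 0.21      ] [0.50466211 0.19743167 0.188     ] 0.09941076302075609
hook -12.628788823126461 panel 1.5508391613231556 [0.69887196 0.25505922 0.22      ] [0.47699    0.24905202 0.22      ]
t 2.08 pos [0.5987 0.1786 0.2904] w 0.0856 q6 1.08
turn [-0.001 -0.001  0.   ] shift [ -4.2   0.  106.4]
```

```bash
python3 -m crank '[-4.2,0,20,0,0,0,110, 0,0,20,0,0,0,110, 0,0,33,0,0,0,110, 0,0,33,0,0,0,110, 0,0,0,0,0,0,255, 0,0,0,0,0,0,255, 0,0,0,0,0,0,255, 0,0,0,0,0,0,255]'
python3 - <<'E'
from h import *
to([.6017,.1757,.184],45)
c=np.array([.5047,.1974])
P=np.array([.6017,.1757])
for a in np.radians(np.r_[np.linspace(-12.6,-92,17)[1:]]):
    Q=c+.0998*np.array([np.cos(a),np.sin(a)]);d=(Q-P)*1000;P=Q
    y=np.array([1,1])/2**.5;x=np.array([-1,1])/2**.5
    print((d@x).round(1),(d@y).round(1),end=' | ')
E
```

```text
time_s: 3.08
position: [0.6031, 0.1755, 0.1859]
tcp_rot: [1.202, 2.901, 0.002]
wrist_force: [0.1, -0.1, 0.5]
width: 0.0003
grip_force: 0.0
t 3.08 pos [0.6031 0.1755 0.1859] w 0.0003 q6 1.07
turn [ 0.002  0.001 -0.   ] shift [ 1.1 -0.8  1.9]
-4.6 -7.3 | -3.6 -7.8 | -3.0 -8.1 | -2.2 -8.3 | -1.5 -8.5 | -0.8 -8.6 | -0.0 -8.6 | 0.7 -8.6 | 1.5 -8.5 | 2.2 -8.4 | 2.9 -8.1 | 3.6 -7.9 | 4.3 -7.5 | 4.9 -7.1 | 5.5 -6.7 | 6.1 -6.2 |
```

```bash
python3 - <<'E'
from h import *
snap('wrist','w2')
E
```

```text
(no output)
```

View pics/w2.png

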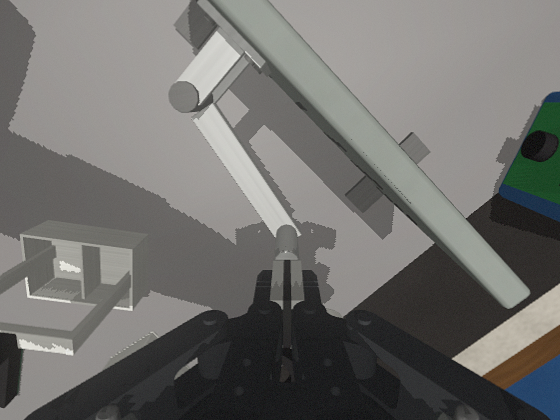

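```bash
python3 - <<'E'
from h import *
print(proj('w2',[env.read_state()['position'],[.6017,.1757,.21],[.5047,.1974,.188]]), atz('w2',(286.5,252),.21),atz('w2',(286.5,233),.21),atz('w2',(183,97),.188))
print(env.snapshot('wrist')['T_tool_cam'])
f=cv2.imread('pics/w2.png')[180:330,190:390];cv2.imwrite('pics/c2.png',cv2.resize(f,(800,600),interpolation=2))
E
```

```text
[[287.75998245 245.02968489]
 [286.80057778 262.02461612]
 [184.31163665  97.41702897]] [0.59739073 0.1797855  0.21      ] [0.5896863  0.18749889 0.21      ] [0.50408675 0.1970774  0.188     ]
[[-1.11796060e-04 -9.48741215e-01 -3.16053943e-01  8.15903530e-02]
 [ 9.99999979e-01 -1.59723061e-04  1.25737375e-04 -8.54010100e-04]
 [-1.69773333e-04 -3.16053922e-01  9.48741213e-01 -1.79785336e-01]
 [ 0.00000000e+00  0.00000000e+00  0.00000000e+00  1.00000000e+00]]
```

View pics/c2.png

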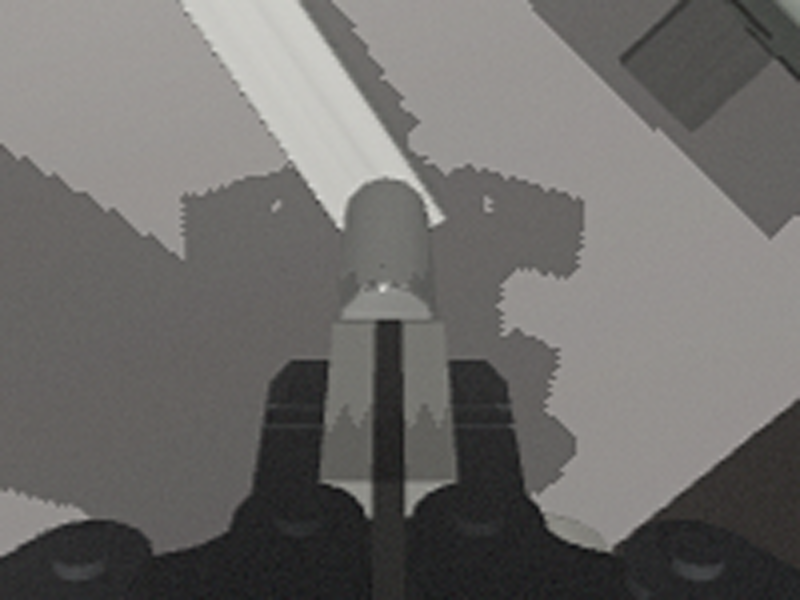

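```bash
python3 - <<'E'
from h import *
s=env.read_state();R0=R.from_rotvec(s['tcp_rot']).as_matrix();p=np.array(s['position'])
print(cam('w2')[1])
for x in(11,0,-11):
  for z in(0,-10,-19,-30,-40,-50,-60):
    q=[p+R0@np.array([x,y,z])/1000 for y in(-42.5,42.5,11)];print(x,z,proj('w2',q).round(0).tolist())
E
```

```text
[[321.99429893   0.         286.70805851]
 [  0.         321.99429893 211.49918962]
 [  0.           0.           1.        ]]
11 0 [[217.0, 228.0], [358.0, 228.0], [306.0, 228.0]]
11 -10 [[213.0, 234.0], [362.0, 234.0], [307.0, 234.0]]
11 -19 [[210.0, 241.0], [366.0, 241.0], [308.0, 241.0]]
11 -30 [[205.0, 249.0], [371.0, 249.0], [309.0, 249.0]]
11 -40 [[200.0, 258.0], [376.0, 258.0], [311.0, 258.0]]
11 -50 [[194.0, 268.0], [382.0, 268.0], [312.0, 268.0]]
11 -60 [[188.0, 280.0], [388.0, 280.0], [314.0, 280.0]]
0 0 [[218.0, 245.0], [357.0, 245.0], [305.0, 245.0]]
0 -10 [[215.0, 252.0], [361.0, 252.0], [306.0, 252.0]]
0 -19 [[211.0, 259.0], [364.0, 259.0], [307.0, 259.0]]
0 -30 [[206.0, 269.0], [369.0, 269.0], [309.0, 269.0]]
0 -40 [[202.0, 278.0], [374.0, 278.0], [310.0, 278.0]]
0 -50 [[196.0, 289.0], [379.0, 289.0], [312.0, 289.0]]
0 -60 [[190.0, 302.0], [386.0, 302.0], [313.0, 302.0]]
-11 0 [[219.0, 261.0], [356.0, 261.0], [305.0, 261.0]]
-11 -10 [[216.0, 269.0], [359.0, 269.0], [306.0, 269.0]]
-11 -19 [[213.0, 277.0], [363.0, 276.0], [307.0, 276.0]]
-11 -30 [[208.0, 287.0], [367.0, 287.0], [308.0, 287.0]]
-11 -40 [[203.0, 298.0], [372.0, 298.0], [310.0, 298.0]]
-11 -50 [[198.0, 310.0], [377.0, 310.0], [311.0, 310.0]]
-11 -60 [[193.0, 323.0], [383.0, 323.0], [313.0, 323.0]]
```

The fingers shut above the post. In w1 the pad gap of 190 px (193 to 383) and in w2 the tip edge at row 260 both put the real fingertips about 42 mm behind the reported TCP. The post has not moved. I'll lower by that amount, check the force, then grip.

```bash
python3 -m crank '[1,-1,0,0,0,0,110, 0,0,0,0,0,0,110, 0,0,0,0,0,0,110, 0,0,10,0,0,0,110, 0,0,10,0,0,0,110, 0,0,10,0,0,0,110, 0,0,10,0,0,0,110]' && python3 -m crank '[0,0,0,0,0,0,255, 0,0,0,0,0,0,255, 0,0,0,0,0,0,255, 0,0,0,0,0,0,255, 0,0,0,0,0,0,255]'
```

```text
time_s: 4.05
position: [0.6007, 0.1751, 0.1435]
tcp_rot: [-1.203, -2.902, 0.001]
wrist_force: [-0.5, -0.4, -1.2]
width: 0.0485
grip_force: 0.0
time_s: 4.68
position: [0.6012, 0.1753, 0.1449]
tcp_rot: [1.203, 2.902, 0.001]
wrist_force: [0.4, -0.2, -0.2]
width: 0.0121
grip_force: 58.4
```

The post is gripped. Now I swing it along the arc.

```bash
python3 -m crank '[-4.6,-7.3,0,0,0,0,255, -3.6,-7.8,0,0,0,0,255, -3,-8.1,0,0,0,0,255, -2.2,-8.3,0,0,0,0,255, -1.5,-8.5,0,0,0,0,255, -0.8,-8.6,0,0,0,0,255, 0,-8.6,0,0,0,0,255, 0.7,-8.6,0,0,0,0,255]' && python3 -m crank '[1.5,-8.5,0,0,0,0,255, 2.2,-8.4,0,0,0,0,255, 2.9,-8.1,0,0,0,0,255, 3.6,-7.9,0,0,0,0,255, 4.3,-7.5,0,0,0,0,255, 4.9,-7.1,0,0,0,0,255, 5.5,-6.7,0,0,0,0,255]'
```

```text
time_s: 5.68
position: [0.5672, 0.1153, 0.145]
tcp_rot: [1.204, 2.895, -0.003]
wrist_force: [10.7, -2.2, -5.0]
width: 0.0123
grip_force: 58.8
time_s: 6.55
position: [0.5084, 0.0977, 0.1449]
tcp_rot: [-1.202, -2.902, -0.001]
wrist_force: [3.7, 0.7, 0.4]
width: 0.0117
grip_force: 59.6
```

```bash
python3 -m crank '[3,-3,0,0,0,0,255, 2,-2,0,0,0,0,255, 0,0,0,0,0,0,255]'
```

```text
time_s: 6.92
position: [0.5062, 0.0975, 0.1451]
tcp_rot: [1.201, 2.895, 0.004]
wrist_force: [16.4, -0.3, -7.5]
width: 0.0123
grip_force: 58.9
```

```bash
python3 -m crank '[-2,2,0,0,0,0,110, 0,0,0,0,0,0,110, 0,0,0,0,0,0,110, 0,0,-30,0,0,0,110, 0,0,-50,0,0,0,0, 0,0,0,0,0,0.168,0]'; python3 - <<'E'
from h import *
to([.508,-.06,.23],35.4)
E
```

```text
time_s: 7.68
position: [0.5068, 0.0979, 0.2285]
tcp_rot: [1.446, 2.784, 0.006]
wrist_force: [0.6, 0.3, -0.8]
width: 0.0821
grip_force: 0.0
t 7.67 pos [0.5068 0.0979 0.2285] w 0.0821 q6 1.15
turn [ 0.005  0.002 -0.005] shift [-129.4  -90.5   -1.5]
```

```bash
python3 -m crank '[-43,-30,-10,0,0,0,0, -43,-30,0,0,0,0,0, -43,-30,0,0,0,0,0, 0,0,0,0,0,0,0, 0,0,0,0,0,0,0]'; python3 - <<'E'
from h import *
to([.508,-.06,.24],35.4);snap('wrist','w3')
E
```

```text
time_s: 8.3
position: [0.5056, -0.0596, 0.2344]
tcp_rot: [-1.443, -2.79, -0.0]
wrist_force: [1.0, -0.5, 0.1]
width: 0.0856
grip_force: 0.0
t 8.3 pos [ 0.5056 -0.0596  0.2344] w 0.0856 q6 0.84
turn [-0.    -0.001 -0.001] shift [-1.7  1.7 -5.6]
```

View pics/w3.png

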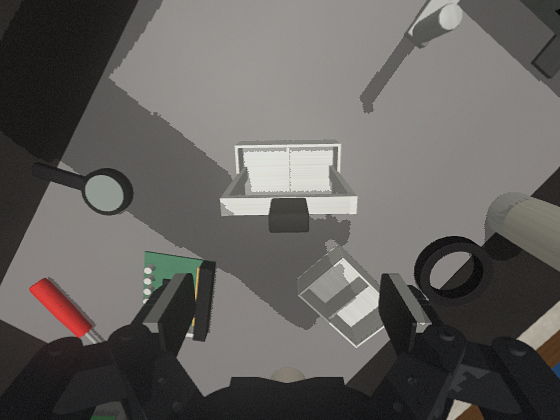

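```bash
python3 - <<'E'
from h import *
s=env.read_state();a=np.radians(35.4);y=np.array([np.cos(a),np.sin(a),0]);x=np.array([-y[1],y[0],0])
for c in([.506,-.061],[.510,-.0605]):
  C=np.array([*c,0]);P=[]
  for lx,ly,z in[(8,-60,150),(-8,-60,150),(8,60,150),(-8,60,150),(8,-15,192),(8,15,192),(-8,-15,192),(-8,15,192),(40,-60,45),(40,60,45)]:P.append(C+x*lx/1e3+y*ly/1e3+[0,0,z/1e3])
  print(proj('w3',P).round(0).tolist())
for n in [(450,17)]:print(atz('w3',n,.188))
print(atz('w3',(366,104),.21),atz('w3',(367,110),.17))
f=cv2.imread('pics/w3.png')[120:245,205:372];cv2.imwrite('pics/c3.png',cv2.resize(f,None,fx=4.79,fy=4.79,interpolation=2))
E
```

```text
[[217.0, 197.0], [218.0, 215.0], [358.0, 197.0], [356.0, 215.0], [267.0, 213.0], [308.0, 213.0], [267.0, 233.0], [307.0, 233.0], [234.0, 144.0], [340.0, 144.0]]
[[221.0, 199.0], [222.0, 217.0], [362.0, 199.0], [360.0, 217.0], [272.0, 215.0], [313.0, 215.0], [272.0, 235.0], [312.0, 235.0], [237.0, 146.0], [343.0, 146.0]]
[0.51048768 0.10659106 0.188     ]
[0.49666469 0.03409003 0.21      ] [0.50747788 0.03678524 0.17      ]
```

View pics/c3.png

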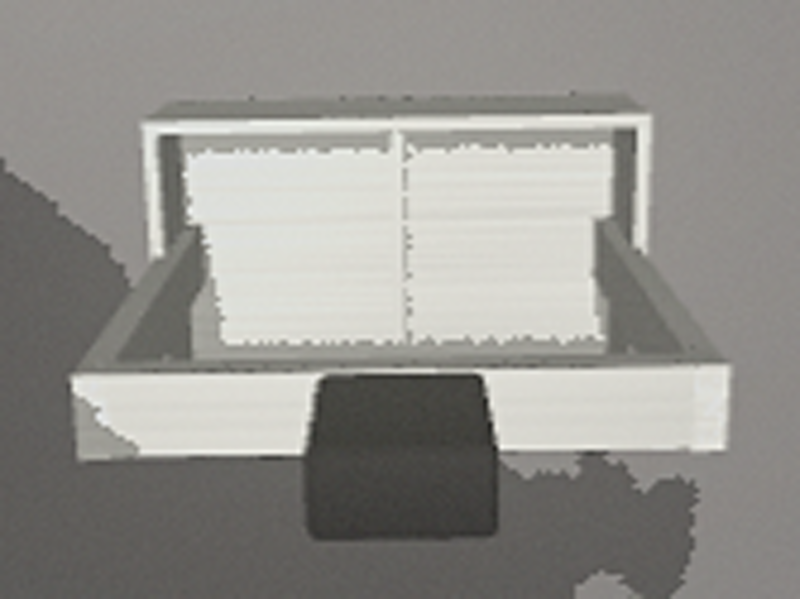

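The bar runs level across the image and the block covers columns 269–309 and rows 213–233. That puts the caddy at about (0.507, −0.0605) with yaw 36°. The opened post is at the upper right (450,17). Now the grasp.

```bash
python3 - <<'E'
from h import *
print(atz('w3',(450,15),.21))
to([.5067,-.0605,.116],36.1)
E
```

```text
[0.50468788 0.09754344 0.21      ]
t 8.35 pos [ 0.5057 -0.0591  0.2345] w 0.0854 q6 0.84
turn [-0.    -0.001 -0.012] shift [ -1.7  -0.  118.5]
```

```bash
python3 -m crank '[-1,0,40,0,0,-0.012,0, 0,0,40,0,0,0,0, 0,0,20,0,0,0,0, 0,0,18,0,0,0,0, 0,0,0,0,0,0,0]' && python3 -m crank '[0,0,0,0,0,0,255, 0,0,0,0,0,0,255, 0,0,0,0,0,0,255, 0,0,0,0,0,0,255, 0,0,0,0,0,0,255, 0,0,0,0,0,0,255]'
```

```text
time_s: 8.98
position: [0.5053, -0.0592, 0.1153]
tcp_rot: [-1.421, -2.799, 0.001]
wrist_force: [0.1, -0.2, 0.3]
width: 0.0854
grip_force: 0.0
time_s: 9.72
position: [0.5075, -0.0607, 0.1174]
tcp_rot: [1.425, 2.798, 0.002]
wrist_force: [0.9, 1.8, 4.9]
width: 0.0291
grip_force: 60.2
```

```bash
python3 -m crank '[0,0,-15,0,0,0,255, 0,0,-25,0,0,0,255, 0,0,-27,0,0,0,255, 0,0,-25,0,0,0,255, 0,0,0,0,0,0.155,255, 0,0,0,0,0,0.155,255, 0,0,0,0,0,0.155,255, 0,0,0,0,0,0.155,255, 0,0,0,0,0,0,255, 0,0,0,0,0,0,255]'
python3 - <<'E'
from h import *
to([.505,.147,.209],0.6);snap('wrist','w4');snap('side','side4')
a=cv2.imread('pics/w4.png')[0:300,80:480];b=cv2.resize(cv2.imread('pics/side4.png')[90:240,190:390],(400,300),interpolation=2)
cv2.imwrite('pics/c4.png',np.hstack([a,b]))
E
```

```text
time_s: 10.98
position: [0.5063, -0.0608, 0.2086]
tcp_rot: [-2.208, -2.234, 0.001]
wrist_force: [0.3, 0.5, -3.2]
width: 0.0294
grip_force: 59.8
t 10.97 pos [ 0.5063 -0.0608  0.2086] w 0.0294 q6 1.44
turn [-0.001  0.     0.001] shift [207.8   0.9  -0.4]
```

View pics/c4.png

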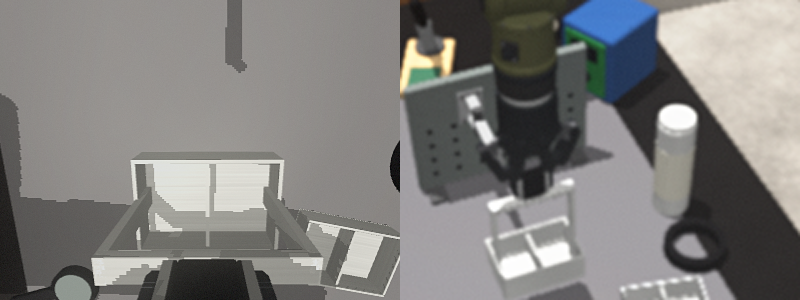

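```bash
python3 -m crank '[20,1,0,0,0,0,255, 30,0,0,0,0,0,255, 30,0,0,0,0,0,255, 25,0,0,0,0,0,255, 25,0,0,0,0,0,255, 25,0,0,0,0,0,255, 25,0,0,0,0,0,255]' && python3 -m crank '[18,0,0,0,0,0,255, 10,0,0,0,0,0,255, 0,0,0,0,0,0,255, 0,0,10,0,0,0,255, 0,0,15,0,0,0,255, 0,0,15,0,0,0,255, 0,0,10,0,0,0,255, 0,0,0,0,0,0,255, 0,0,0,0,0,0,255]'
python3 - <<'E'
from h import *
to([.505,.147,.209],0.6);snap('side','side5');snap('scene','scene5')
E
```

```text
time_s: 11.95
position: [0.5059, 0.1201, 0.2086]
tcp_rot: [-2.21, -2.233, 0.0]
wrist_force: [1.6, -0.8, -2.7]
width: 0.0294
grip_force: 59.8
time_s: 13.08
position: [0.506, 0.1473, 0.1589]
tcp_rot: [2.211, 2.231, 0.001]
wrist_force: [-0.3, 0.2, -2.1]
width: 0.0297
grip_force: 59.8
t 13.07 pos [0.506  0.1473 0.1589] w 0.0297 q6 1.85
turn [ 0.    -0.    -0.001] shift [ -0.3  -1.  -50.1]
```

```bash
python3 -m crank '[0,0,4,0,0,0,255, 0,0,4,0,0,0,255, 0,0,2,0,0,0,255, 0,0,0,0,0,0,255, 0,0,0,0,0,0,255]'; python3 -m crank '[0,0,1.5,0,0,0,255, 0,0,0,0,0,0,255, 0,0,0,0,0,0,255]'
```

```text
time_s: 13.8
position: [0.5058, 0.1473, 0.1486]
tcp_rot: [2.211, 2.231, 0.0]
wrist_force: [0.7, 0.5, -3.0]
width: 0.029
grip_force: 59.7
time_s: 14.18
position: [0.5059, 0.1473, 0.1472]
tcp_rot: [2.211, 2.231, 0.0]
wrist_force: [0.1, 0.0, -1.7]
width: 0.0292
grip_force: 60.0
```

```bash
for i in 1 ; do python3 -m crank '[0,0,1.5,0,0,0,255, 0,0,0,0,0,0,255, 0,0,0,0,0,0,255]'; done; python3 -m crank '[0,0,1,0,0,0,255, 0,0,0,0,0,0,255, 0,0,0,0,0,0,255]'
```

```text
time_s: 14.55
position: [0.5066, 0.1474, 0.1471]
tcp_rot: [2.21, 2.23, 0.003]
wrist_force: [-1.3, -0.2, 7.4]
width: 0.0293
grip_force: 61.1
time_s: 14.92
position: [0.5073, 0.1475, 0.147]
tcp_rot: [2.21, 2.23, 0.005]
wrist_force: [-1.8, -1.1, 12.4]
width: 0.0292
grip_force: 61.8
```

Contact is made. I ease off, open, let it settle, then rise.

```bash
python3 -m crank '[0,0,-2.5,0,0,0,255, 0,0,0,0,0,0,255, 0,0,0,0,0,0,100, 0,0,0,0,0,0,0, 0,0,0,0,0,0,0, 0,0,0,0,0,0,0, 0,0,0,0,0,0,0]'&& python3 -m crank '[0,0,-15,0,0,0,0, 0,0,-25,0,0,0,0, 0,0,-40,0,0,0,0, 0,0,-40,0,0,0,0, 0,0,-20,0,0,0,0, 0,0,0,0,0,0,0, 0,0,0,0,0,0,0, 0,0,0,0,0,0,0, 0,0,0,0,0,0,0]'
python3 - <<'E'
from h import *
snap('wrist','w6');snap('side','side6');snap('scene','scene6')
r=lambda f,x,y,w,h,W,H:cv2.resize(cv2.imread(f'pics/{f}.png')[y:y+h,x:x+w],(W,H),interpolation=2)
cv2.imwrite('pics/c6.png',np.hstack([r('w6',100,20,400,400,400,400),np.vstack([r('side6',190,100,120,60,400,200),r('scene6',320,130,120,60,400,200)])]))
s=env.read_state();T,_,_=cam('w6')
for P in([.5047,.0975,.21],[.5047,.197,.188]):print(proj('w6',P)-[100,20])
E
```

```text
time_s: 15.8
position: [0.5058, 0.1473, 0.1471]
tcp_rot: [2.211, 2.231, 0.0]
wrist_force: [0.1, -0.2, -0.4]
width: 0.0852
grip_force: 0.0
time_s: 16.92
position: [0.5052, 0.1471, 0.2862]
tcp_rot: [-2.211, -2.231, 0.002]
wrist_force: [0.3, -0.4, -0.4]
width: 0.0854
grip_force: 0.0
[[186.67744207 240.10868264]]
[[187.77858492 122.72426032]]
```

View pics/c6.png

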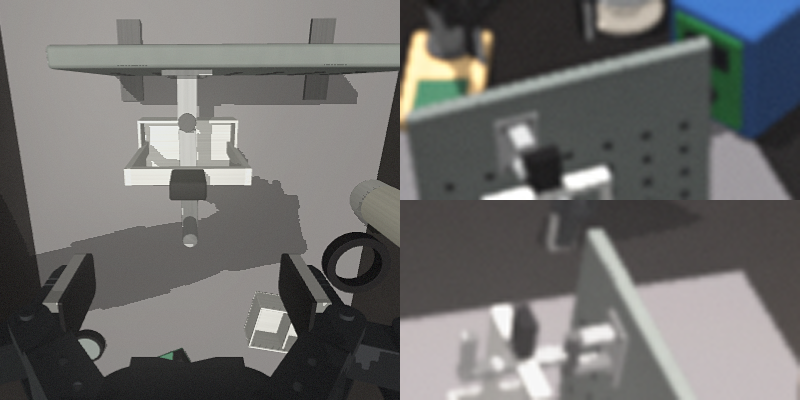

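The wrist view shows the bar lying across the arm between the barrel (187,122) and the post (189,240), level, with the hook square. I'll let it settle, check for motion and hand it in.

```bash
python3 -m crank '[0,0,0,0,0,0,0, 0,0,0,0,0,0,0, 0,0,0,0,0,0,0, 0,0,0,0,0,0,0, 0,0,0,0,0,0,0, 0,0,0,0,0,0,0, 0,0,0,0,0,0,0, 0,0,0,0,0,0,0, 0,0,0,0,0,0,0, 0,0,0,0,0,0,0]' >/dev/null; python3 - <<'E'
from h import *
import time
I=[env.snapshot('wrist')['frame'][100:280,200:400].astype(float) for _ in range(6)]
print([np.abs(cv2.GaussianBlur(a-I[0],(5,5),0)).max().round(1) for a in I],env.read_state()['time_s'])
E
```

```text
[np.float64(0.0), np.float64(12.2), np.float64(7.1), np.float64(7.0), np.float64(12.5), np.float64(8.8)] 18.625
```

```bash
python3 -c "
from workcell import env
print(env.job_done())"
```

```text
the job is handed in; nothing more can be done
None
```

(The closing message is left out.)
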